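# Push the kettle and mug home against the bench rail

### The arm

A 6-joint arm with a two-finger parallel gripper is mounted at the origin on the work surface. World frame = base frame: x ahead of the robot, y to its left, z up, the work surface at z = 0. Lengths are in m, angles in degrees, forces in N, time in s.
With the tool pointing down it reaches from about 0.425 to 0.95 m from the base axis. Payload 14.7 kg.
Tool frame: the origin (TCP) lies midway between the tips of the shut fingers; the grasp point (between the pads) lies bot.pinch_z behind it (bot.pinch_z is the distance from the TCP to the grasp point, in m); z points along the fingers, y is the line along which they close (so a half turn about z gives the same grasp; the last joint's range is limited). The gripper opens to 85 mm and grips with 20 to 120 N. Pads are 22 mm wide; open, the fingers measure 114 mm over their backs; the gripper's body (76 mm by 85 mm) begins 54 mm behind the grasp point. The pads swing forward as they close: fully open they stand 13 mm farther back than shut.
Start: joints at [-68.617, 27.513, 91.461, -0, 61.026, -2.67], TCP at [0.265, -0.594, 0.231] pointing down, gripper open.
Joint ranges: [-157.49, 157.49], [-46.99, 117.5], [13.45, 153.17], [-89.5, 269.5], [5.16, 153.95], [-167.48, 167.48]. Speed limits (degrees/s): [108.29, 108.29, 136.94, 172.46, 172.46, 172.46].

### API

Orientations are given as a 3x3 rotation matrix whose columns are the frame's x, y, z axes.
In Python, from cell import bot, read_camera, camera_info gives the robot as it stands. The module is installed in compiled form; this text tells all that it offers.
- The arm moves only by the tool servo_tool, never from a script. Its argument "series" is text: rows parted by semicolons, each of 7 numbers parted by spaces: the turn, a rotation vector about the tool's x, y, z in degrees, then the shift along the tool's x, y, z in mm, then the closure, from -1 (fully open) to 1 (shut), so that 0 is half open. A call has 1 to 20 rows; each row is the pose to reach, as a shift and turn from the pose commanded when the call began, along the tool's axes at that moment; what a row does not reach only later rows make up. A row lasts 1/8 s, in which the tool goes at most 62.5 mm and 10.7 degrees, less where a joint would pass 70% of its speed; a pose out of reach is approached as far as the arm can. A call with a gripper value outside its range is refused whole. The fingers move at their own pace and stop on an object; "newtons" is the grip in N (left out, the last holds). Time passes only in rows, so rows that repeat a pose let the fingers close. It gives the time, the measured TCP pose, the force, the opening and the grip force at its end, in the units of the state.
- bot.observe(): the state, without advancing time (a new reading comes with each control period).
- read_camera(name): name is "scene" or "top" or "wrist"; returns the picture (420x560x3 uint8, red, green, blue); there is no depth.
- camera_info(name): a dict with "fx", "fy", "cx", "cy" (pixels), "R" (3x3) and "t" (3): a world point X has camera coordinates R X + t. Camera axes: x right, y down, z forward; pixel columns grow to the right and rows downward; lengths in m; the calibration is good to about 2 mm. The wrist camera is an equidistant fisheye: a pixel r from the principal point sees the ray r / f radians off the axis. A picture is of the moment at which its call begins: read the wrist's pose just before it. camera_info takes no time and is no camera call; for the wrist camera it gives the pose at the moment of the call.
- bot.close_job(): hands the job in; it is judged then, once.
The state is a dict: "clock": time; "joints": joint angles; "dq": joint speeds; "tau": joint torques, N m; "tcp_pos": TCP position; "tool_rot": TCP orientation; "contact_force": force on the tool from outside, world axes, zero at the start; "moment": the same for the moment, N m; "opening": finger opening in m; "grip_force": force on a finger pad.
Only numpy, scipy, OpenCV 4.12 (cv2) and the standard library are available. Lean on these libraries where they do the work, as an engineer would, in place of code of your own. Each camera call takes 0.05 s, during which the arm holds its last target. There are 200 camera calls.

### The job

Park the camp kettle and the red mug against the low wooden rail on the bench: push the kettle along the bench into the rail's corner until its round body rests against both arms of the rail, and push the mug back until its round side rests against the long arm, anywhere to the kettle's right as the robot sees it. Only push them with the fingers, in either order; do not lift, carry or tip either one, and leave everything else where it stands.

Things in the scene. Friction and masses are not known exactly. Their poses are not given: they have to be found in the camera images.
- rail: Low fixed L-shaped oak rail, 30 mm high, 22 mm thick. Origin on the bench at the foot of the long arm's inner face. In its axes that face is the plane x = 0 (wood at x > 0, beyond it from the robot) from y = -350 mm to the inner corner at y = +250 mm; the short arm's inner face is y = +250 mm (wood at y > 250), from x = 0 to -150 mm, toward the robot. Place and turn vary.
- rail_corner (a point): The inner corner of the rail, where the two inner faces meet, at bench height; axes as the rail's.
- kettle: Stainless camp kettle, loose, 0.3 to 0.65 kg: round body 130 mm in diameter, upright wall to 70 mm, shoulder to 94, black lid knob to 109 mm; lid fixed. Takes up to about 10 N to slide. Origin: centre of underside; z up. Short spout along its own +x, tip 99 mm from the axis; all over 40 mm up, so it clears the rail. It starts turned toward the long arm and corner.
- mug: Red enamel mug, loose, 0.15 to 0.3 kg, round, 84 mm in diameter, 80 mm high. Origin: centre of its underside; z up; handle on its own +y side, reaching about 75 mm from the axis. It starts with the handle pointing roughly along the long arm, away from the corner.
- salt_jar: Bystander: clear jar with a metal cap, 56 mm in diameter, 85 mm high, loose. Origin: centre of underside.
- pepper_mill: Bystander: small dark wooden pepper mill, 42 mm in diameter, 84 mm high, loose. Origin: centre of underside.
- pot: Bystander: stainless open cooking pot, about 150 mm in diameter with side handles, 85 mm high, loose; no lid and no spout. Origin: centre of underside.
- coffee_can: Bystander beyond the rail: can 90 mm in diameter, 120 mm high, loose. Origin: centre of underside.
- bean_can: Bystander beyond the rail: can 74 mm in diameter, 105 mm high, loose. Origin: centre of underside.
- bowl: Bystander: white bowl 140 mm in diameter, 55 mm high, loose. Origin: centre of underside. Behind it, outside the work, stands a fixed black work lamp 350 mm high.
Mind the look-alikes: they are no part of the job. Several things have the shape of the mug; the one meant has the colours described above. Leave any blue or yellow look-alike of the kettle alone.

How it is judged (in metres and radians):
At the end, for the whole second after the job is handed in: The kettle stands upright on the bench in the rail's corner with at most 6 mm between its round body and each inner face; the mug stands upright on the bench with at most 6 mm between its round side and the long arm's inner face, between the kettle and the long arm's free end; both at rest (x of kettle in the frame of rail between -0.071 and -0.058 m and y of kettle in the frame of rail between 0.179 and 0.192 m and x of mug in the frame of rail between -0.048 and -0.035 m and y of mug in the frame of rail between -0.345 and 0.09 m and height (world z) of each of kettle, mug below 0.004 m and angle between each of kettle, mug's own z axis and vertical below 0.06 rad and linear speed of each of kettle, mug below 0.01 m/s); the robot touches nothing.
It fails at once if the kettle is lifted, carried or tipped (underside 12 mm up or tilted over 15 degrees) (height (world z) of kettle above 0.012 m or angle between kettle's own z axis and vertical above 0.26 rad).
It fails at once if the mug is lifted, carried or tipped (underside 12 mm up or tilted over 15 degrees) (height (world z) of mug above 0.012 m or angle between mug's own z axis and vertical above 0.26 rad).
It fails at once if a loose bystander is moved more than 15 mm (distance of any of salt_jar, pepper_mill, pot, coffee_can, bean_can, bowl from where it was at the start of the episode above 0.015 m).
It also fails if it takes over 58 s, if anything falls off the work surface, if the arm or the gripper's body presses on something with over 40 N, if the wrist force passes 120 N, or if a joint passes its speed limit or range.

## Working session

There is one attempt and no reset: what is moved stays moved. The work goes in short steps, Python scripts to look and compute and a tool call to move; the robot and the scene stay as the last step left them, time stands still between calls to the robot, and variables do not carry over. Pictures are saved under pics/ and viewed, at most 10 in all, crops included, and the job is handed in when it is done.

Besides the shell and the picture viewer there is one more tool, called after "Emit:" as name(argument=value, ...) on one line, values as JSON. servo_tool: Moves the arm, as the interface text tells. Its arguments: {"type":"object","properties":{"series":{"type":"string"},"newtons":{"type":"number"}},"required":["series"]}

```bash
mkdir -p pics; python3 - <<'E'
from cell import bot, read_camera, camera_info
import cv2
for n in("scene","top"):
    cv2.imwrite(f"pics/{n}0.png",cv2.resize(read_camera(n)[:,:,::-1],(784,588),interpolation=cv2.INTER_CUBIC))
    c=camera_info(n);print(n,c)
s=bot.observe();print(s["tcp_pos"],s["tool_rot"],bot.pinch_z,s["clock"])
E
```

```text
scene {'fx': 469.39967317116776, 'fy': 469.39967317116776, 'cx': 275.02183056736396, 'cy': 216.5429431244786, 'R': array([[ 0.07848614,  0.99674525, -0.01840731],
       [ 0.56552308, -0.05972135, -0.82256732],
       [-0.82098938,  0.05415038, -0.56836975]]), 't': array([-0.03755642, -0.23792049,  1.85450772])}
top {'fx': 527.719099045382, 'fy': 527.719099045382, 'cx': 283.74550862418346, 'cy': 204.665400121766, 'R': array([[ 0.02023258, -0.99965918,  0.01649746],
       [-0.98644948, -0.02264689, -0.16249471],
       [ 0.16281295, -0.01298622, -0.98657149]]), 't': array([-0.04807963,  0.50095195,  1.64612038])}
[ 0.2647949  -0.59320134  0.23074777] [[ 9.13163427e-01  4.07593397e-01 -4.23209022e-04]
 [ 4.07593615e-01 -9.13162852e-01  1.02462576e-03]
 [ 3.11719348e-05 -1.10814806e-03 -9.99999386e-01]] 0.0187 0.1
```

View pics/scene0.png

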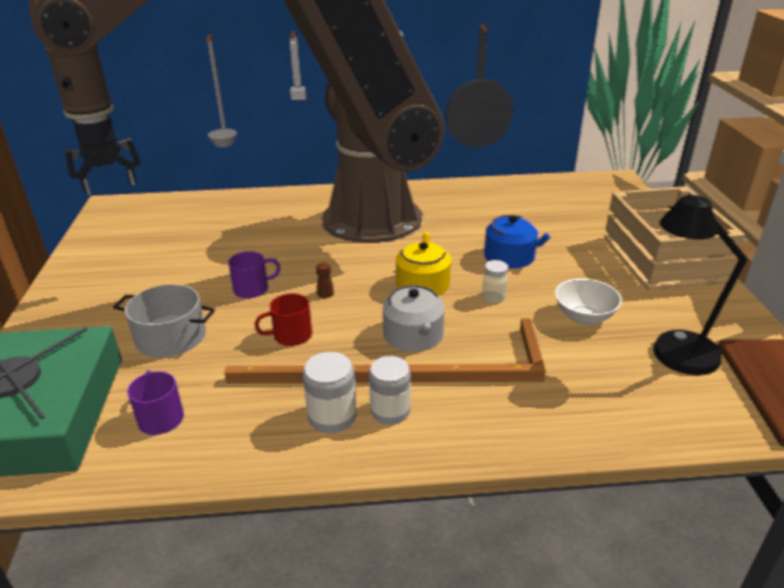

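View pics/top0.png

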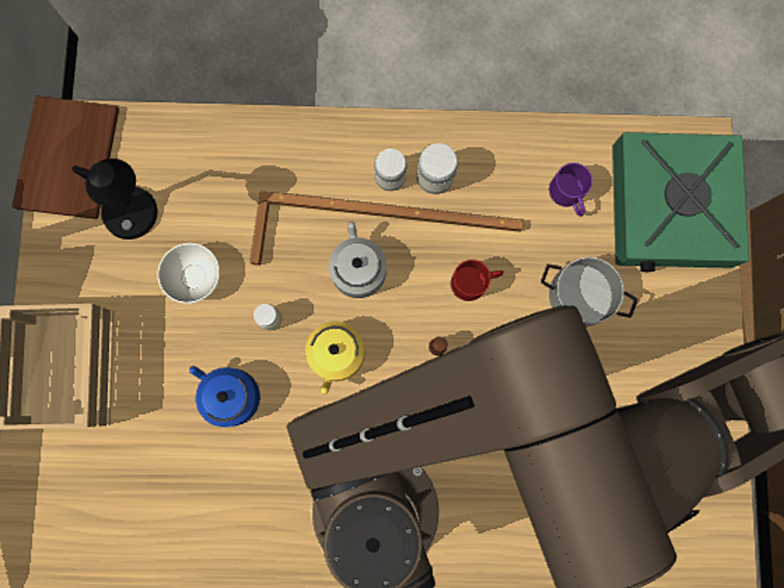

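The candidates in the top view:
- **Kettles:** steel (357,265), yellow (334,350) and blue (227,396). The steel pot is at (587,290).
- **Mugs:** red (471,280) and purple (571,185). The scene view shows a second purple one.

I choose the steel kettle and the red mug. The rail's inner corner is near (265,203), and its free end is near (522,230).

```bash
python3 - <<'E'
from cell import read_camera
import cv2
im=read_camera("top")[:,:,::-1]; cv2.imwrite("pics/topraw.png",im)
cv2.imwrite("pics/topc.png",cv2.resize(im[125:275,170:390],(792,540),interpolation=cv2.INTER_CUBIC))
im=read_camera("scene")[:,:,::-1]; cv2.imwrite("pics/sceneraw.png",im)
cv2.imwrite("pics/scenec.png",cv2.resize(im[170:290,155:395],(800,400),interpolation=cv2.INTER_CUBIC))
E
```

```text
(no output)
```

View pics/topc.png

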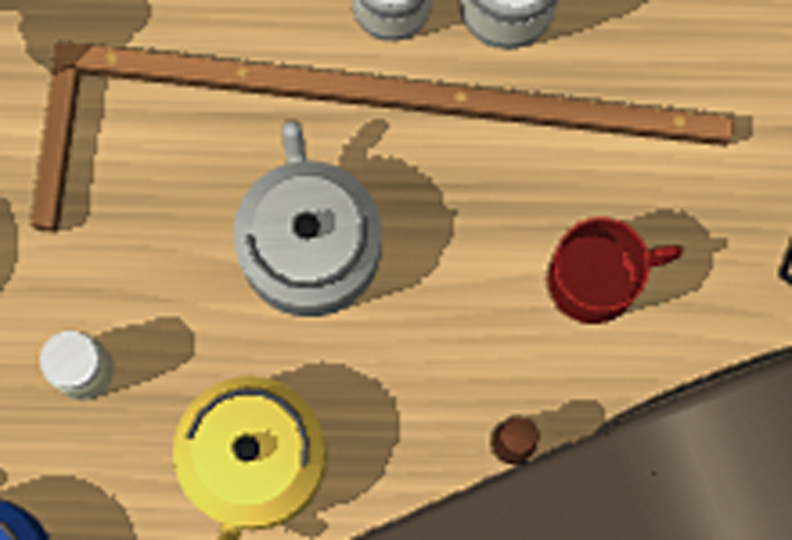

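View pics/scenec.png

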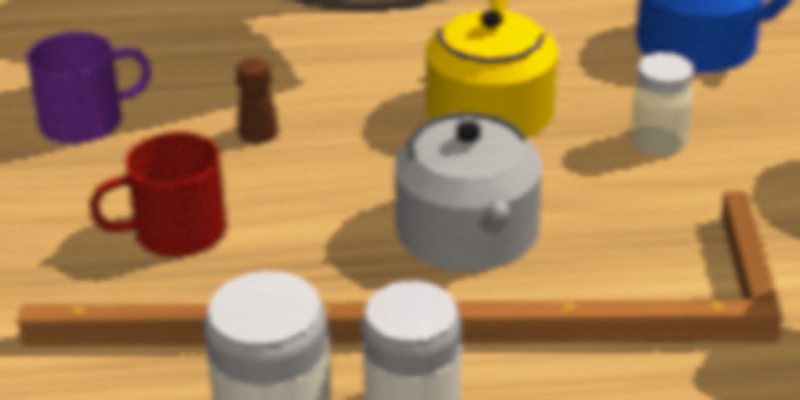

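The crops confirm the choice. Steel kettle: knob at top (307,225) and scene (468,131). Red mug: rim centre at top (601,265) and scene (175,157), with the handle to the right. The rail's edges are clear. Triangulating now.

```bash
cat > h.py <<'E'
import numpy as np
from cell import camera_info
C={n:camera_info(n) for n in("scene","top")}
def ray(n,p):
    c=C[n];d=c["R"].T@np.array([(p[0]-c["cx"])/c["fx"],(p[1]-c["cy"])/c["fy"],1]);return -c["R"].T@c["t"],d/np.linalg.norm(d)
def T(u,v):return (170+(u+.5)/3.6-.5,125+(v+.5)/3.6-.5)
def S(u,v):return (155+(u+.5)*.3-.5,170+(v+.5)*.3-.5)
def tri(a,b):
    A=0;B=0;r=[ray("top",a),ray("scene",b)]
    for o,d in r:
        P=np.eye(3)-np.outer(d,d);A=A+P;B=B+P@o
    X=np.linalg.solve(A,B);return X,[np.linalg.norm((np.eye(3)-np.outer(d,d))@(X-o)) for o,d in r]
def plane(n,p,z):
    o,d=ray(n,p);return (o+d*(z-o[2])/d[2])[:2]
E
python3 - <<'E'
from h import *
np.set_printoptions(precision=4,suppress=True)
print("knob",tri(T(307,225),S(468,130)))
print("mug",tri(T(601,265),S(175,157)))
print("spouttip top z.06",plane("top",T(291,125),.07))
print("handle",plane("top",T(680,252),.04))
print("mill",tri(T(518,437),S(255,64)),"salt",tri(T(70,357),S(667,67)),"yknob",plane("top",T(247,447),.104))
print("cans",plane("top",T(508,10),.12),plane("top",T(391,8),.105))
# mug, kettle outlines
print("rail outer line",plane("top",T(90,45),.03),plane("top",T(733,114),.03))
print("free end inner top",tri(T(728,138),S(24,304)), plane("scene",S(24,304),.03),plane("top",T(728,138),.03))
print("corner inner top",tri(T(80,69),S(747,300)),plane("scene",S(747,300),.03),plane("top",T(80,69),.03))
print("short arm inner end top",tri(T(55,228),S(730,193)),plane("top",T(55,228),.03))
# outer corner top & scene
print("outer corner",tri(T(56,44),S(779,315)),"outer free",tri(T(733,115),S(22,318)))
print(ray("top",(0,0))[0],ray("scene",(0,0))[0])
E
```

```text
knob (array([0.5436, 0.0541, 0.1081]), [np.float64(0.0005146367594578675), np.float64(0.0005146367594578418)])
mug (array([ 0.5193, -0.2012,  0.0817]), [np.float64(0.0005974301605107248), np.float64(0.0005974301605107663)])
spouttip top z.06 [0.6409 0.072 ]
handle [ 0.5403 -0.2772]
mill (array([ 0.3682, -0.1308,  0.0809]), [np.float64(0.0004087554372135962), np.float64(0.0004087554372135895)]) salt (array([0.4279, 0.2546, 0.0881]), [np.float64(0.0009347831541322341), np.float64(0.0009347831541321839)]) yknob [0.3528 0.0987]
cans [ 0.7354 -0.1156] [ 0.7394 -0.0141]
rail outer line [0.7214 0.2593] [ 0.6711 -0.3275]
free end inner top (array([ 0.6481, -0.3232,  0.0321]), [np.float64(0.0007594522713397331), np.float64(0.0007594522713397347)]) [ 0.6454 -0.3246] [ 0.6486 -0.3228]
corner inner top (array([0.6988, 0.2671, 0.0291]), [np.float64(0.000382447628761423), np.float64(0.0003824476287613297)]) [0.6999 0.2663] [0.6986 0.2673]
short arm inner end top (array([0.5519, 0.2863, 0.029 ]), [np.float64(0.0036030609314343497), np.float64(0.0036030609314345046)]) [0.551  0.2825]
outer corner (array([0.7211, 0.2885, 0.0304]), [np.float64(0.0016346712739169554), np.float64(0.0016346712739170462)]) outer free (array([ 0.6687, -0.3247,  0.0348]), [np.float64(0.0019228511079873664), np.float64(0.0019228511079874217)])
[ 0.2271 -0.0153  1.7062] [ 1.66   -0.0772  0.8576]
```

Measured in world coordinates:
- **Kettle axis:** (0.543, 0.054). The knob is 108 mm up, as expected.
- **Mug:** (0.519, −0.201). The rim is 82 mm up, as expected.
- **Rail corner:** (0.6985, 0.267), with rail +x at −4.9° in the world.

I'll do the mug first: open cradle behind it, tool x along rail +x.

Emit:
servo_tool(series="0 0 10 55 -48 0 -0.18;0 0 20 110 -96 0 -0.18;0 0 29 165 -144 0 -0.18;0 0 29 205 -180 0 -0.18;0 0 29 245 -215 0 -0.18;0 0 29 285 -250 0 -0.18;0 0 29 330 -288 0 -0.18;0 0 29 330 -288 0 -0.18;0 0 29 330 -288 0 -0.18;0 0 29 330 -288 0 -0.18")

```text
clock: 1.45
tcp_pos: [0.4485, -0.1971, 0.2313]
tool_rot: [[0.996, -0.088, -0.0], [-0.088, -0.996, -0.0], [-0.0, 0.0, -1.0]]
contact_force: [-0.8, -0.0, 0.1]
opening: 0.0504
grip_force: 0.0
```

Emit:
servo_tool(series="0 0 0 0 0 60 -0.18;0 0 0 0 0 120 -0.18;0 0 0 0 0 170 -0.18;0 0 0 0 0 200 -0.18;0 0 0 0 0 215 -0.18;0 0 0 0 0 215 -0.18;0 0 0 10 0 215 -0.18;0 0 0 20 0 215 -0.18;0 0 0 27 0 215 -0.18;0 0 0 34 0 215 -0.18;0 0 0 41 0 215 -0.18;0 0 0 48 0 215 -0.18;0 0 0 55 0 215 -0.18;0 0 0 62 0 215 -0.18;0 0 0 70 0 215 -0.18;0 0 0 80 0 215 -0.18;0 0 0 90 0 215 -0.18;0 0 0 100 0 215 -0.18;0 0 0 105 0 215 -0.18;0 0 0 105 0 215 -0.18")

```text
clock: 3.95
tcp_pos: [0.5547, -0.2051, 0.0174]
tool_rot: [[0.996, -0.086, 0.001], [-0.086, -0.996, -0.001], [0.001, 0.0, -1.0]]
contact_force: [-2.7, 1.5, 10.3]
opening: 0.0502
grip_force: 0.0
```

```bash
python3 - <<'E'
from cell import read_camera
import cv2
im=read_camera("scene")[:,:,::-1]
cv2.imwrite("pics/s2.png",cv2.resize(im[150:290,155:395],(800,467),interpolation=cv2.INTER_CUBIC))
E
```

```text
(no output)
```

View pics/s2.png

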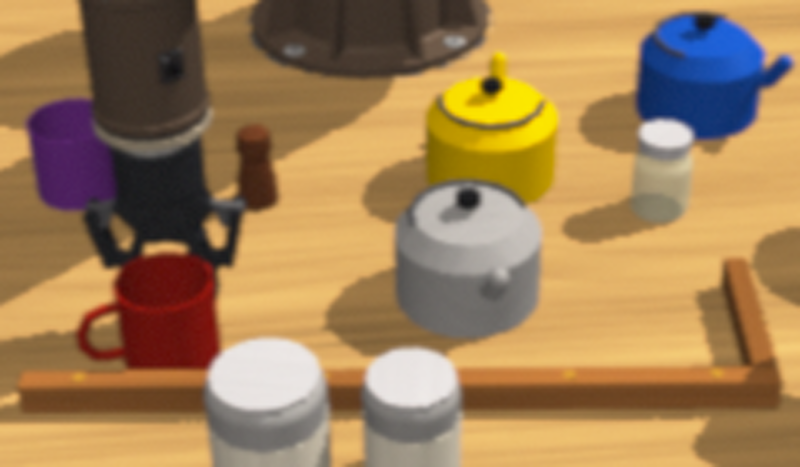

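The mug is square in the cradle and close to the rail, with its rim at (166,280). There is about 10 N of vertical force, so I'll raise 10 mm and check it before finishing the push.

Emit:
servo_tool(series="0 0 0 -1 0 -5 -0.18;0 0 0 -1 0 -10 -0.18;0 0 0 -1 0 -10 -0.18;0 0 0 -1 0 -10 -0.18")

```text
clock: 4.5
tcp_pos: [0.5526, -0.205, 0.0263]
tool_rot: [[0.996, -0.086, 0.0], [-0.086, -0.996, -0.0], [0.0, 0.0, -1.0]]
contact_force: [0.2, -0.2, -0.1]
opening: 0.0504
grip_force: 0.0
```

Emit:
servo_tool(series="0 0 0 4 0 0 -0.18;0 0 0 8 0 0 -0.18;0 0 0 11 0 0 -0.18;0 0 0 13 0 0 -0.18;0 0 0 15 0 0 -0.18;0 0 0 15 0 0 -0.18")

```text
clock: 5.25
tcp_pos: [0.5676, -0.2064, 0.0263]
tool_rot: [[0.996, -0.086, 0.0], [-0.086, -0.996, -0.0], [0.0, 0.0, -1.0]]
contact_force: [-1.1, 0.4, 1.0]
opening: 0.0506
grip_force: 0.0
```

Emit:
servo_tool(series="0 0 0 1 0 0 -0.18;0 0 0 2 0 0 -0.18;0 0 0 2 0 0 -0.18")

```text
clock: 5.62
tcp_pos: [0.5693, -0.2065, 0.0263]
tool_rot: [[0.996, -0.086, -0.0], [-0.086, -0.996, 0.0], [-0.0, -0.0, -1.0]]
contact_force: [-2.4, -0.9, 1.0]
opening: 0.0506
grip_force: 0.0
```

Emit:
servo_tool(series="0 0 0 1 0 0 -0.18;0 0 0 2 0 0 -0.18;0 0 0 2 0 0 -0.18")

```text
clock: 6.0
tcp_pos: [0.5703, -0.2065, 0.0262]
tool_rot: [[0.996, -0.086, -0.002], [-0.086, -0.996, 0.001], [-0.002, -0.0, -1.0]]
contact_force: [-9.7, -0.9, 6.0]
opening: 0.05
grip_force: 0.0
```

Contact with the rail, 10 N, exactly where predicted. Backing off, then moving behind the kettle.

Emit:
servo_tool(series="0 0 0 -3 0 0 -0.18;0 0 0 -10 0 0 -0.18;0 0 0 -25 0 0 -0.18;0 0 0 -50 0 0 -0.18;0 0 0 -60 0 -40 -0.41;0 0 0 -60 0 -100 -0.41;0 0 0 -60 0 -150 -0.41;0 0 0 -60 0 -150 -0.41;0 0 0 -60 0 -150 -0.41")

```text
clock: 7.12
tcp_pos: [0.5108, -0.2013, 0.176]
tool_rot: [[0.996, -0.086, -0.0], [-0.086, -0.996, 0.0], [-0.0, -0.0, -1.0]]
contact_force: [0.0, 0.0, -1.0]
opening: 0.0601
grip_force: 0.0
```

Emit:
servo_tool(series="0 0 -10 -4 -25 0 -0.41;0 0 -20 -8 -50 0 -0.41;0 0 -30 -12 -75 0 -0.41;0 0 -40 -16 -100 0 -0.41;0 0 -50 -20 -125 0 -0.41;0 0 -60 -24 -150 0 -0.41;0 0 -66 -26 -174 0 -0.41;0 0 -66 -26 -174 0 -0.41;0 0 -66 -26 -174 0 -0.41;0 0 -66 -26 -174 0 -0.41")

```text
clock: 8.38
tcp_pos: [0.5005, -0.0265, 0.1759]
tool_rot: [[0.485, 0.874, -0.001], [0.874, -0.485, 0.0], [-0.0, -0.001, -1.0]]
contact_force: [-0.0, 0.1, 0.1]
opening: 0.0598
grip_force: 0.0
```

Emit:
servo_tool(series="0 0 0 0 0 50 -0.41;0 0 0 0 0 90 -0.41;0 0 0 0 0 120 -0.41;0 0 0 0 0 136 -0.41;0 0 0 0 0 136 -0.41;0 0 0 8 0 136 -0.41;0 0 0 14 0 136 -0.41;0 0 0 18 0 136 -0.41;0 0 0 22 0 136 -0.41;0 0 0 26 0 136 -0.41;0 0 0 32 0 136 -0.41;0 0 0 39 0 136 -0.41;0 0 0 46 0 136 -0.41;0 0 0 53 0 136 -0.41;0 0 0 60 0 136 -0.41;0 0 0 60 0 136 -0.41")

```text
clock: 10.38
tcp_pos: [0.5303, 0.0272, 0.0403]
tool_rot: [[0.484, 0.875, 0.001], [0.875, -0.484, 0.0], [0.0, 0.001, -1.0]]
contact_force: [0.2, 0.4, -0.1]
opening: 0.0599
grip_force: 0.0
```

```bash
python3 - <<'E'
from cell import read_camera
import cv2
im=read_camera("scene")[:,:,::-1]
cv2.imwrite("pics/s3.png",cv2.resize(im[150:290,155:395],(800,467),interpolation=cv2.INTER_CUBIC))
E
```

```text
(no output)
```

View pics/s3.png

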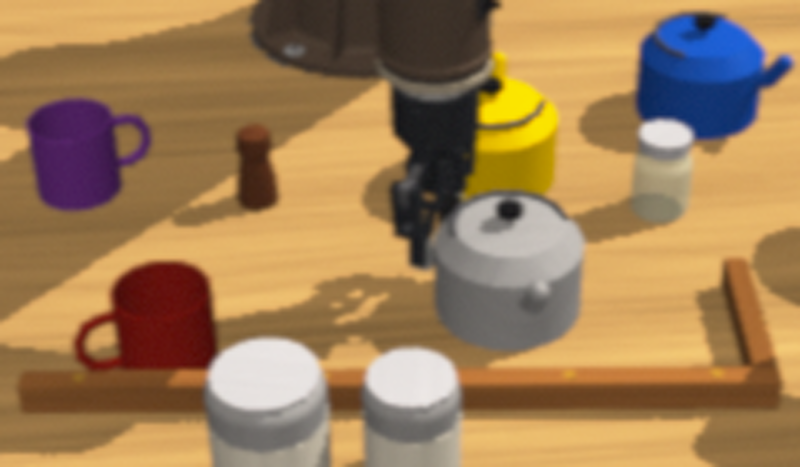

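The kettle rides in the cradle (knob at (510,210)), is upright and clears the yellow kettle and the arm. Continuing.

Emit:
servo_tool(series="0 0 0 8 0 0 -0.41;0 0 0 16 0 0 -0.41;0 0 0 24 0 0 -0.41;0 0 0 32 0 0 -0.41;0 0 0 40 0 0 -0.41;0 0 0 48 0 0 -0.41;0 0 0 56 0 0 -0.41;0 0 0 64 0 0 -0.41;0 0 0 72 0 0 -0.41;0 0 0 80 0 0 -0.41;0 0 0 88 0 0 -0.41;0 0 0 96 0 0 -0.41;0 0 0 104 0 0 -0.41;0 0 0 112 0 0 -0.41;0 0 0 118 0 0 -0.41;0 0 0 124 0 0 -0.41;0 0 0 124 0 0 -0.41")

```text
clock: 12.55
tcp_pos: [0.5903, 0.1356, 0.0404]
tool_rot: [[0.484, 0.875, 0.001], [0.875, -0.484, 0.0], [0.001, 0.0, -1.0]]
contact_force: [0.4, 0.5, -0.2]
opening: 0.0603
grip_force: 0.0
```

Emit:
servo_tool(series="0 0 0 2 0 0 -0.41;0 0 0 4 0 0 -0.41;0 0 0 6 0 0 -0.41;0 0 0 6 0 0 -0.41")

```text
clock: 13.05
tcp_pos: [0.5928, 0.1404, 0.0403]
tool_rot: [[0.484, 0.875, 0.0], [0.875, -0.484, 0.0], [0.0, 0.0, -1.0]]
contact_force: [-1.6, -1.3, 0.8]
opening: 0.0601
grip_force: 0.9
```

Emit:
servo_tool(series="0 0 0 1 0 0 -0.41;0 0 0 2 0 0 -0.41;0 0 0 3 0 0 -0.41;0 0 0 3 0 0 -0.41")

```text
clock: 13.55
tcp_pos: [0.5943, 0.1431, 0.0403]
tool_rot: [[0.484, 0.875, 0.0], [0.875, -0.484, 0.0], [0.0, 0.0, -1.0]]
contact_force: [-2.4, -3.5, 1.1]
opening: 0.0604
grip_force: 1.3
```

Emit:
servo_tool(series="0 0 0 1 0 0 -0.41;0 0 0 2 0 0 -0.41;0 0 0 3 0 0 -0.41;0 0 0 3 0 0 -0.41")

```text
clock: 14.05
tcp_pos: [0.5954, 0.1456, 0.0402]
tool_rot: [[0.484, 0.875, -0.001], [0.875, -0.484, -0.0], [-0.0, -0.0, -1.0]]
contact_force: [-2.5, -4.7, 2.4]
opening: 0.0604
grip_force: 2.6
```

Emit:
servo_tool(series="0 0 0 1 0 0 -0.41;0 0 0 2 0 0 -0.41;0 0 0 3 0 0 -0.41;0 0 0 3 0 0 -0.41")

```text
clock: 14.55
tcp_pos: [0.5957, 0.1477, 0.0401]
tool_rot: [[0.484, 0.875, -0.003], [0.875, -0.484, -0.001], [-0.002, -0.002, -1.0]]
contact_force: [-9.0, -9.0, 6.6]
opening: 0.06
grip_force: 6.4
```

Emit:
servo_tool(series="0 0 0 1 0 0 -0.41;0 0 0 2 0 0 -0.41;0 0 0 2 0 0 -0.41")

```text
clock: 14.92
tcp_pos: [0.5958, 0.1491, 0.04]
tool_rot: [[0.484, 0.875, -0.004], [0.875, -0.484, -0.001], [-0.003, -0.003, -1.0]]
contact_force: [-11.7, -12.4, 9.8]
opening: 0.0602
grip_force: 8.8
```

The tool has stopped where both contacts are expected, with about 17 N on it. Backing off to look.

Emit:
servo_tool(series="0 0 0 -4 0 0 -0.41;0 0 0 -12 0 0 -0.41;0 0 0 -30 0 0 -0.41;0 0 0 -60 0 -10 -0.41;0 0 0 -90 0 -60 -0.41;0 0 0 -120 0 -110 -0.41;0 0 0 -170 0 -150 -0.41;0 0 0 -220 0 -150 -0.41;0 0 0 -270 0 -150 -0.41;0 0 0 -270 0 -150 -0.41;0 0 0 -270 0 -150 -0.41")

```text
clock: 16.3
tcp_pos: [0.4672, -0.0866, 0.1904]
tool_rot: [[0.485, 0.874, 0.0], [0.874, -0.485, 0.0], [0.0, 0.0, -1.0]]
contact_force: [0.1, -0.4, 0.7]
opening: 0.0605
grip_force: 0.0
```

```bash
python3 - <<'E'
from cell import read_camera
import cv2
im=read_camera("top")[:,:,::-1]
cv2.imwrite("pics/t4.png",cv2.resize(im[125:275,170:390],(792,540),interpolation=cv2.INTER_CUBIC))
im=read_camera("scene")[:,:,::-1]
cv2.imwrite("pics/s4.png",cv2.resize(im[170:290,155:395],(800,400),interpolation=cv2.INTER_CUBIC))
E
```

```text
(no output)
```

View pics/t4.png

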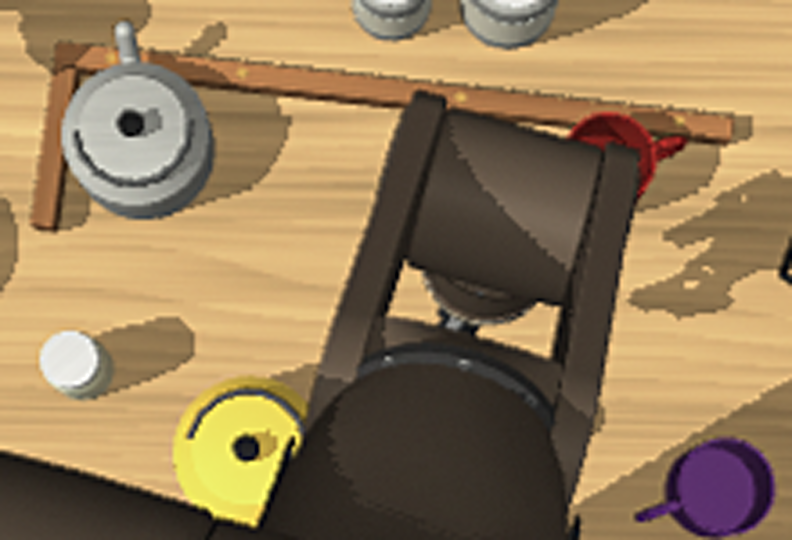

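View pics/s4.png

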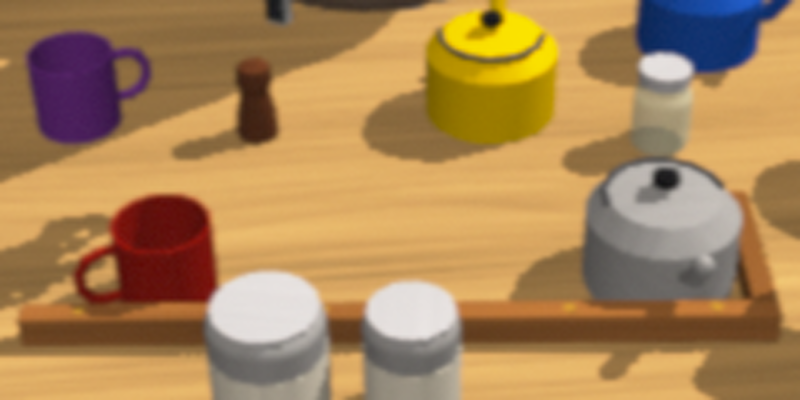

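Both stand upright at the rail. Kettle knob: top (132,123), scene (667,178). Mug rim: scene (161,220). Bystanders haven't moved. Now the numbers in the rail frame.

```bash
python3 - <<'E'
from h import *
np.set_printoptions(precision=4,suppress=True)
ry=np.array([.0854,.9963]);rx=np.array([.9963,-.0854]);c=np.array([.6986,.2671])
def f(p):p=np.array(p)[:2]-c;return np.array([p@rx,p@ry+.25])
X,e=tri(T(132,123),S(667,177));print("kettle",X,e,f(X))
print("kettle top-only",f(plane("top",T(132,123),.1081)),"scene-only",f(plane("scene",S(667,177),.1081)))
print("mug scene",f(plane("scene",S(161,220),.0817)))
print("start kettle",f([.5436,.0541]),"mug",f([.5193,-.2012]))
E
```

```text
kettle [0.63   0.2083 0.1079] [np.float64(0.0011562912826169052), np.float64(0.0011562912826170327)] [-0.0634  0.1855]
kettle top-only [-0.0635  0.1843] scene-only [-0.0633  0.1866]
mug scene [-0.0469 -0.2313]
start kettle [-0.1362  0.0246] mug [-0.1386 -0.2319]
```

The kettle is well inside its window. The mug's rough reading (−0.047) is near the limit of −0.048, so I'll clear the arm and look from the top.

Emit:
servo_tool(series="0 0 0 -55 7 0 -0.41;0 0 0 -110 14 0 -0.41;0 0 0 -165 21 0 -0.41;0 0 0 -220 28 0 -0.41;0 0 0 -275 35 0 -0.41;0 0 0 -330 42 0 -0.41;0 0 0 -385 49 0 -0.41;0 0 0 -440 56 0 -0.41;0 0 0 -490 62 0 -0.41;0 0 0 -534 68 0 -0.41;0 0 0 -534 68 0 -0.41;0 0 0 -534 68 0 -0.41")

```text
clock: 17.9
tcp_pos: [0.2692, -0.5856, 0.1897]
tool_rot: [[0.483, 0.875, -0.0], [0.875, -0.483, 0.001], [0.001, -0.001, -1.0]]
contact_force: [0.1, -0.1, -0.2]
opening: 0.0604
grip_force: 0.0
```

```bash
python3 - <<'E'
from cell import read_camera
from h import *
import cv2
np.set_printoptions(precision=4,suppress=True)
t=read_camera("top")[:,:,::-1];s=read_camera("scene")[:,:,::-1]
cv2.imwrite("pics/t5raw.png",t)
a=cv2.resize(t[145:190,310:370],(780,585),interpolation=cv2.INTER_CUBIC);cv2.imwrite("pics/t5.png",a)
# bounding extents of red, before and after
for nm,im in(("top0",cv2.imread("pics/topraw.png")),("top",t),("scene0",cv2.imread("pics/sceneraw.png")),("scene",s)):
    h=cv2.cvtColor(im,cv2.COLOR_BGR2HSV)
    m=(((h[...,0]<4)|(h[...,0]>176))&(h[...,1]>200)&(h[...,2]>50)).astype(np.uint8)
    n,l,st,ce=cv2.connectedComponentsWithStats(m);i=1+st[1:,4].argmax();print(nm,st[i],ce[i])
E
```

```text
top0 [323 199  17  16  36] [328.9722 209.2778]
top [326 157  16  13  40] [333.375 161.225]
scene0 [189 211  33  35 822] [207.2238 227.9039]
scene [180 230  39  30 791] [203.4551 245.2756]
```

View pics/t5.png

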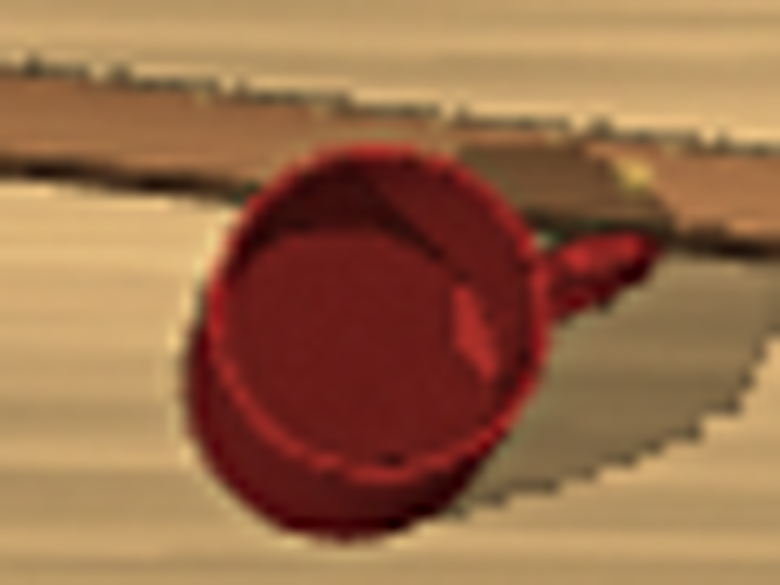

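The rim is clear: it spans columns 208–549 and rows 147–482, so its centre is at (379,314).

```bash
python3 - <<'E'
from h import *
np.set_printoptions(precision=4,suppress=True)
ry=np.array([.0854,.9963]);rx=np.array([.9963,-.0854]);c=np.array([.6986,.2671])
f=lambda p:((np.array(p)[:2]-c)@rx,(np.array(p)[:2]-c)@ry+.25)
p=(310+379.5/13-.5,145+314.5/13-.5)
print(f(plane("top",p,.0805)))
X,e=tri(p,S(161,220));print(X,e,f(X))
E
```

```text
(np.float64(-0.04297714035368681), np.float64(-0.23071924764594426))
[ 0.6139 -0.2079  0.084 ] [np.float64(0.00012642804744752507), np.float64(0.00012642804744745847)] (np.float64(-0.043825142378671036), np.float64(-0.2305030156691536))
```

The mug is at −0.043, within 1 mm of contact (−0.042) and inside its window. Handing in.

```bash
python3 -c "
from cell import bot
print(bot.close_job())"
```

```text
the job is handed in; nothing more can be done
None
```

I pushed the kettle into the rail's corner and the mug against the long arm to its right, then handed the job in at about 18 s. My last camera measurements put both inside their windows (kettle x −0.063, y 0.186; mug x −0.043, y −0.231 in the rail frame), but the hand-in returned no verdict.

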